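Toothbrushes back in the holder

ROBOT

A 6-joint arm with a two-finger parallel gripper is mounted at the origin on the work surface. World frame = base frame: x ahead of the robot, y to its left, z up, the work surface at z = 0. Lengths are in mm, angles in rad, forces in N, time in s.
With the tool pointing down it reaches from about 350 to 975 mm from the base axis. Payload 7.1 kg.
Tool frame: the origin (TCP) lies at the very end of the fingers, on their centre line; the grasp point (between the pads) lies 19 mm behind it; z points along the fingers, y is the direction in which the jaws open and shut (so a half turn about z gives the same grasp; the last joint's range is limited). The gripper opens to 88 mm and grips with 3 to 60 N. Pads are 20 mm wide; open, the fingers measure 115 mm over their backs; the gripper's body (75 mm by 178 mm) begins 61 mm behind the grasp point.
Start: joints at [1.297, 0.423, 1.63, -0, 1.089, -0.019], TCP at [157.501, 604.813, 222.675] pointing down, gripper open.
Joint ranges: [-3, 3], [-0.9, 2.11], [0.09, 2.58], [-1.31, 4.45], [0.11, 2.69], [-2.54, 2.54]. Speed limits (rad/s): [2.39, 2.39, 3.01, 3.14, 3.14, 3.14].

INTERFACE

Orientations are given as a rotation vector (axis times angle).
In Python, from workcell import monitor, vision, order, find_in, regions_of, place_of gives the robot as it stands. The module is installed in compiled form; this text tells all that it offers.
- The arm moves only by the tool carry_out, never from a script. Its argument "targets" is a list of rows, each a list of 3 entries, a list of its own where there are three numbers: the turn, a rotation vector about the world's x, y, z in degrees, then the shift along the world's x, y, z in mm, then the finger opening in mm, from 0 to 87.8. In form: [[[rx, ry, rz], [x, y, z], hand], ...]. A call has 1 to 10 rows; each row is the pose to reach, as a shift and turn from the pose commanded when the call began; what a row does not reach only later rows make up. A row lasts 1/12 s, in which the tool goes at most 41.7 mm and 7.16 degrees, less where a joint would pass 70% of its speed; a pose out of reach is approached as far as the arm can. A call with a gripper value outside its range is refused whole. The fingers move at their own pace and stop on an object; the grip force is fixed at half the most. Time passes only in rows, so rows that repeat a pose let the fingers close. It gives the time, the measured TCP pose, the force and the opening at its end, in the units of the state.
- monitor.get_obs(): the state, without advancing time (a new reading comes with each control period).
- vision.get_image(name): name is "scene" or "top" or "wrist"; returns the picture (420x560x3 uint8, red, green, blue); there is no depth.
- vision.camera_model(name): a dict with "K" (3x3 intrinsics, pixels), "dist" ([k1, k2, p1, p2, k3] as OpenCV has them; the pictures are not rectified), "rvec" (rotation vector, rad) and "tvec" (3), from world to camera coordinates, as OpenCV has them. Camera axes: x right, y down, z forward; pixel columns grow to the right and rows downward; lengths in mm; the calibration is good to about 2 mm. A picture is of the moment at which its call begins: read the wrist's pose just before it. camera_model takes no time and is no camera call; for the wrist camera it gives the pose at the moment of the call.
- order.close_job(): hands the job in, once; it reports no verdict.
Trained networks look in the newest picture that a camera, given by its name, has taken for a name from the list of things; names that differ only in an ending like _2 or _b are one class to them, and where a whole thing is asked for, a point or a joint stands for the part that bears it (a point fixed in the world has none). Each returns a list of dicts, best first, with "confidence" (0 to 1); they miss things now and then, are a little off and sometimes report something else, mostly with a low value. They report only what shows in the picture. A call takes as long as a camera call.
- find_in(query, camera): "point" ([x, y, z] in mm, in the coordinates of the camera as it stood for that picture, good to about 4 mm: the middle of the surface that is visible of it).
- regions_of(query, camera): "mask" (420x560 bool, what is visible of it).
- place_of(query, camera): "point" ([x, y, z] in mm, in the coordinates of the camera as it stood for that picture, good to about 4 mm: a listed point, or the origin of a listed thing).
The state is a dict: "t": time; "qpos": joint angles; "qvel": joint speeds; "joint_torque": joint torques, N m; "ee_pos": TCP position; "orientation": TCP orientation; "ft_force": force on the tool from outside, world axes, zero at the start; "moment": the same for the moment, N m; "width": finger opening in mm.
Only numpy, scipy, OpenCV 4.12 (cv2) and the standard library are available. Lean on these libraries where they do the work, as an engineer would, in place of code of your own. Each camera call takes 0.05 s, during which the arm holds its last target.

TASK

Tidy the wash counter: pull the toothbrush up out of the spring clip of the drying rail, take the other one out of the rinse mug, and stand both in the stone toothbrush holder, handle end down and fully home, one in each compartment. Do not knock over or push about the mug, the holder or the other toiletries.

Things in the scene. Friction and masses are not known exactly. Their poses are not given: they have to be found in the camera images.
- brush_clip: The toothbrush standing upright in the clip of the drying rail. Origin: centre of the foot (plain handle end); z runs from foot to head. Round, bamboo, 170 mm long, 40 g: 13 mm dia. to z=45, bulge 15 mm at z=52-68, waist 10 mm at z=75-87, straight 12.4 mm dia. at z=94-132 (grip here), thin neck, head 11 mm wide (y) at z=147-170, white bristles to 8 mm out on +x.
- brush_mug: The like toothbrush leaning in the rinse mug, 0.53 rad from upright, head over the rim. Origin: centre of the foot (plain handle end); z runs from foot to head. Round, bamboo, 170 mm long, 40 g: 13 mm dia. to z=45, bulge 15 mm at z=52-68, waist 10 mm at z=75-87, straight 12.4 mm dia. at z=94-132 (grip here), thin neck, head 11 mm wide (y) at z=147-170, white bristles to 8 mm out on +x.
- brush_clip_grip (a point): Point on the axis of brush_clip, 134 mm from its foot: a good place to grip.
- brush_mug_grip (a point): Point on the axis of brush_mug, 134 mm from its foot: a good place to grip, clear of the mug's rim.
- rack: Drying rail, fixed to the counter: steel base plate 75 x 130 mm, two posts and a 95 mm high steel rail along y, 26 mm from the brush on the +x side. Origin: on the counter, straight below the clip and the standing brush, whose foot is 9 mm above it in a shallow square socket (19 mm wide, rim 16 mm high). Nothing of it is higher than 99 mm.
- clip (a point): Middle of the black spring clip on the rail, 90 mm above the counter. Two sprung jaws close along the rack's y on the brush's waist; a wire loop closes the front, so the brush leaves only straight up. Its bulge must force the jaws apart: a pull of 10 to 16 N at 6 to 14 mm of lift, then 4 to 7 N of drag; the foot is clear of the jaws after 85 mm.
- holder: Stone-grey toothbrush holder, a loose 0.7 kg block 42 mm (x) by 96 mm (y) by 90 mm high, with two square compartments open at the top, each 30 x 30 mm inside, side by side along y, centred at y = +27 and -27 mm. Origin: centre of the underside; compartment floors 8 mm above it.
- mouth_l (a point): Centre of the mouth of the compartment on the holder's +y side, level with the rim (90 mm up).
- mouth_r (a point): Centre of the mouth of the compartment on the holder's -y side, level with the rim (90 mm up).
- mug: White rinse mug without a handle, 72 mm outer diameter, 95 mm high, wall 4 mm, inner floor at 6 mm, 0.35 kg, loose. Origin: centre of the underside. Its brush leans towards the mug's +x side.
- lotion: Bystander: white bottle with a black cap, 56 mm dia., 170 mm high. Origin: centre of the underside.
- deodorant: Bystander: grey and white deodorant stick, 32 x 60 mm, 119 mm high. Origin: centre of the underside.
- hairbrush: Bystander: flat black hairbrush lying on the counter, 195 mm long along x, 50 mm wide, 26 mm high. Origin: on its underside, in its handle near the middle.

How it is judged (in metres and radians):
At the end, for the whole second after the job is handed in: Each toothbrush stands foot down in its own compartment of the holder (foot less than 20 mm above the holder's underside, that is on the compartment floor, within the compartment's walls, brush within 0.4 rad of upright, slower than 0.03 m/s); the holder and the mug are upright within 0.1 rad (((x of brush_clip in the frame of holder between -0.017 and 0.017 m and y of brush_clip in the frame of holder between 0.01 and 0.044 m and z of brush_clip in the frame of holder between 0 and 0.02 m and x of brush_mug in the frame of holder between -0.017 and 0.017 m and y of brush_mug in the frame of holder between -0.044 and -0.01 m and z of brush_mug in the frame of holder between 0 and 0.02 m) or (x of brush_clip in the frame of holder between -0.017 and 0.017 m and y of brush_clip in the frame of holder between -0.044 and -0.01 m and z of brush_clip in the frame of holder between 0 and 0.02 m and x of brush_mug in the frame of holder between -0.017 and 0.017 m and y of brush_mug in the frame of holder between 0.01 and 0.044 m and z of brush_mug in the frame of holder between 0 and 0.02 m)) and angle between each of brush_clip, brush_mug's own z axis and vertical below 0.4 rad and linear speed of each of brush_clip, brush_mug below 0.03 m/s and angle between each of holder, mug's own z axis and vertical below 0.1 rad); the robot touches nothing.
It fails at once if the rinse mug is pushed more than 50 mm or tipped by more than 0.4 rad (distance of mug from where it was at the start of the episode above 0.05 m or angle between mug's own z axis and vertical above 0.4 rad).
It fails at once if the holder is pushed more than 50 mm or tipped by more than 0.4 rad (distance of holder from where it was at the start of the episode above 0.05 m or angle between holder's own z axis and vertical above 0.4 rad).
It fails at once if the lotion bottle is pushed more than 50 mm or tipped by more than 0.4 rad (distance of lotion from where it was at the start of the episode above 0.05 m or angle between lotion's own z axis and vertical above 0.4 rad).
It fails at once if the deodorant stick is pushed more than 50 mm or tipped by more than 0.4 rad (distance of deodorant from where it was at the start of the episode above 0.05 m or angle between deodorant's own z axis and vertical above 0.4 rad).
It fails at once if the hairbrush is pushed more than 50 mm or tipped by more than 0.4 rad (distance of hairbrush from where it was at the start of the episode above 0.05 m or angle between hairbrush's own z axis and vertical above 0.4 rad).
It also fails if it takes over 72 s, if anything falls off the work surface, if the arm or the gripper's body presses on something with over 40 N, if the wrist force passes 120 N, or if a joint passes its speed limit or range.

## Working session

There is one attempt and no reset: what is moved stays moved. The work goes in short steps, Python scripts to look and compute and a tool call to move; the robot and the scene stay as the last step left them, time stands still between calls to the robot, and variables do not carry over. Pictures are saved under pics/ and viewed, and the job is handed in when it is done.

Besides the shell and the picture viewer there is one more tool, called after ">>>" by a JSON object that holds its "name" and its "arguments". carry_out: Moves the arm, as the interface text tells. Its arguments: {"type":"object","properties":{"targets":{"type":"array","items":{"type":"array"}}},"required":["targets"]}

```bash
mkdir -p pics; ls; cat > h.py <<'E'
import numpy as np, cv2
from workcell import monitor, vision, order, find_in, regions_of, place_of
def save(cam,name):
    im=vision.get_image(cam); cv2.imwrite(f'pics/{name}.png',im[:,:,::-1]); return im
def w(cam,p,m=None):
    m=m or vision.camera_model(cam)
    R=cv2.Rodrigues(np.array(m['rvec'],float))[0]
    return R.T@(np.array(p,float)-np.array(m['tvec'],float).ravel())
def proj(cam,P,m=None):
    m=m or vision.camera_model(cam)
    return cv2.projectPoints(np.array(P,float).reshape(-1,1,3),np.array(m['rvec'],float),np.array(m['tvec'],float),np.array(m['K'],float),np.array(m['dist'],float))[0].reshape(-1,2)
E
python3 - <<'E'
from h import *
np.set_printoptions(precision=1,suppress=True)
print(monitor.get_obs())
for c in ('scene','top'):
    save(c,c+'0')
    for q in ['brush_clip','brush_mug','brush_clip_grip','brush_mug_grip','rack','clip','holder','mouth_l','mouth_r','mug','lotion','deodorant','hairbrush']:
        print(c,q,[(round(d['confidence'],2),w(c,d['point'])) for d in place_of(q,c)[:3]])
save('wrist','wrist0')
print(monitor.get_obs()['t'])
E
```

```text
pics
{'t': 0.0, 'qpos': array([ 1.3,  0.4,  1.6, -0. ,  1.1, -0. ]), 'qvel': array([ 0., -0., -0.,  0.,  0.,  0.]), 'joint_torque': array([  0. , -54.5, -27.4,   0.1,   0. ,  -0. ]), 'ee_pos': array([157.3, 604.3, 221.9]), 'orientation': array([-0.4, -3.1,  0. ]), 'ft_force': array([-0.6,  1.2, -0.1]), 'moment': array([0.1, 0. , 0. ]), 'width': 87.81087242169434}
scene brush_clip [(0.65, array([ 592. , -295.1,    6.9]))]
scene brush_mug [(0.57, array([525.4, 341.1,  10.8]))]
scene brush_clip_grip [(0.5, array([ 589.4, -294.4,  141.3]))]
scene brush_mug_grip [(0.57, array([568.9, 282.4, 123.3])), (0.3, array([771.4, 100.4,   3.6]))]
scene rack [(0.96, array([ 590. , -296.9,   -2.8]))]
scene clip [(0.64, array([ 593.7, -297.2,   89.5]))]
scene holder [(0.71, array([536.8,  -9.5,  -1.8]))]
scene mouth_l [(0.93, array([538.4, -35.9,  85.2])), (0.71, array([542. ,  17.6,  90.7]))]
scene mouth_r [(0.93, array([538.4, -35.9,  85.2])), (0.71, array([542. ,  17.6,  90.7]))]
scene mug [(0.73, array([544.7, 318.5,  -2.8])), (0.39, array([392.6,  23.2,   0.4]))]
scene lotion [(0.92, array([ 760.
[... 237 characters left out ...]
]))]
top brush_clip_grip [(0.72, array([ 592.9, -297.9,  148.1]))]
top brush_mug_grip [(0.66, array([569.2, 285.1, 119.8]))]
top rack [(0.56, array([546.6, 320.7,  -3.2]))]
top clip [(0.97, array([ 592.3, -298.6,   85.2]))]
top holder [(0.58, array([539.4,  -8.3,  -1.5]))]
top mouth_l [(0.76, array([540.4,  19.8,  85.8])), (0.75, array([542.8, -34.9,  89. ]))]
top mouth_r [(0.76, array([540.4,  19.8,  85.8])), (0.75, array([542.8, -34.9,  89. ]))]
top mug [(0.66, array([549.3, 316.5,  -0.9]))]
top lotion [(0.64, array([ 763.2, -273.8,   -2.3]))]
top deodorant [(0.61, array([770.2, 102.4,   0.2])), (0.46, array([527.1, 337.6,   5. ]))]
top hairbrush [(0.78, array([395. ,  28.2,  -4.7]))]
1.45
```

View pics/scene0.png

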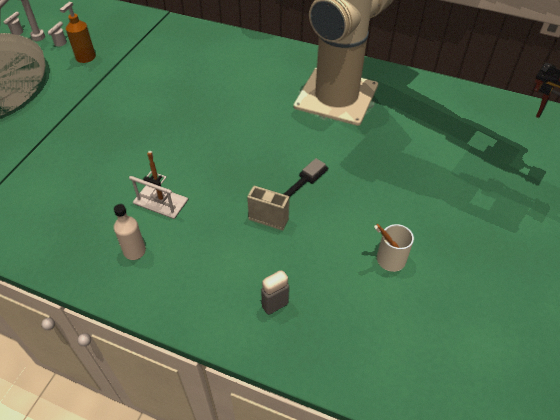

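View pics/top0.png

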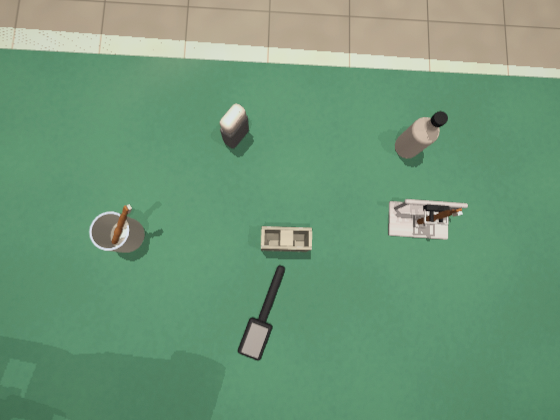

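View pics/wrist0.png

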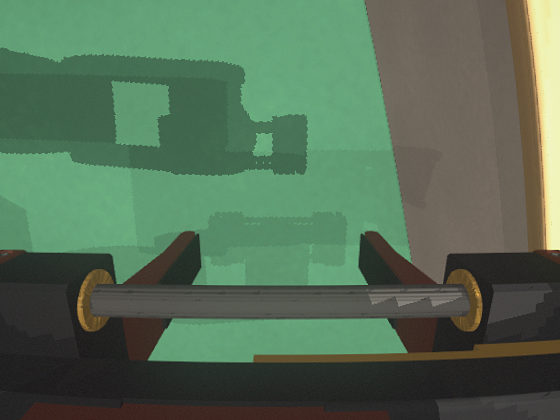

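The networks agree with the pictures: mug at scene (393,248), holder at (268,207), rack at (160,190). Next I'll zoom in to see which way the bristles point and how the rack and holder are turned.

```bash
python3 - <<'E'
import cv2,numpy as np
s=cv2.imread('pics/scene0.png');t=cv2.imread('pics/top0.png')
def c(im,x,y,r=40):
    return cv2.resize(im[y-r:y+r,x-r:x+r],(380,380),interpolation=cv2.INTER_CUBIC)
a=np.hstack([c(s,160,180,38),c(s,390,240,38)]);cv2.imwrite('pics/z1.png',a)
a=np.hstack([c(t,430,212,38),c(t,120,225,38)]);cv2.imwrite('pics/z2.png',a)
from h import *
np.set_printoptions(precision=3,suppress=True)
m=vision.camera_model('top');print(m)
R=cv2.Rodrigues(monitor.get_obs()['orientation'])[0];print(R)
mw=vision.camera_model('wrist');Rw=cv2.Rodrigues(np.array(mw['rvec']))[0];print(mw['K'],-Rw.T@np.array(mw['tvec']).ravel());print(R.T@Rw.T)
E
```

```text
{'K': array([[383.2  ,   0.   , 281.384],
       [  0.   , 383.2  , 205.956],
       [  0.   ,   0.   ,   1.   ]]), 'dist': array([0.002, 0.   , 0.   , 0.   , 0.   ]), 'rvec': array([ 2.193, -2.126,  0.227]), 'tvec': array([-18.55 , 608.909, 722.707])}
[[-0.968  0.252 -0.   ]
 [ 0.252  0.968 -0.   ]
 [ 0.    -0.    -1.   ]]
[[314.782   0.    279.374]
 [  0.    314.782 206.207]
 [  0.      0.      1.   ]] [ 94.216 620.661 385.013]
[[ 0.001 -0.971 -0.239]
 [ 1.     0.001  0.   ]
 [-0.    -0.239  0.971]]
```

View pics/z1.png

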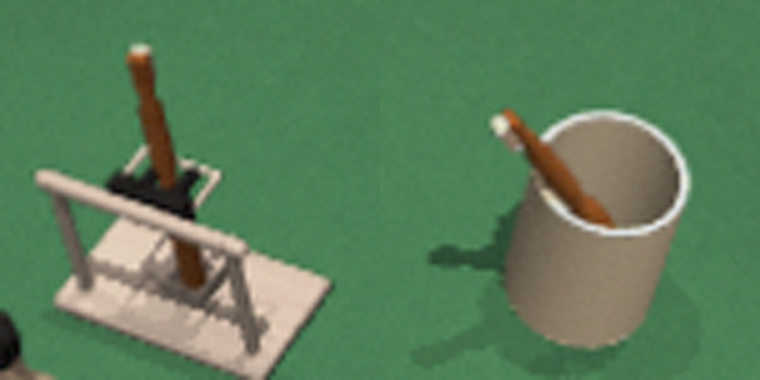

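View pics/z2.png

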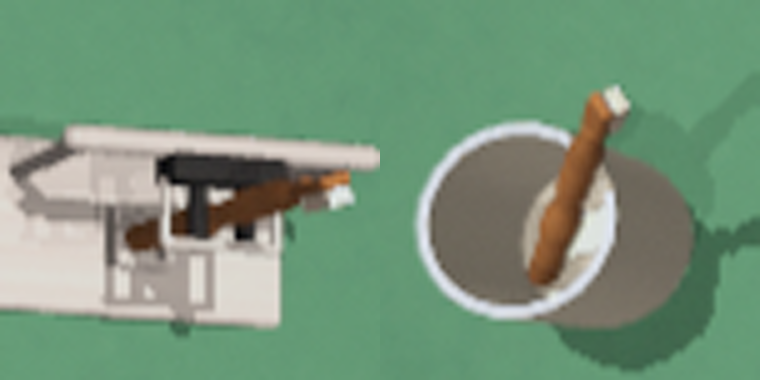

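```bash
cat >> h.py <<'E'
from scipy.spatial.transform import Rotation as Ro
def frame(z,y):
    z=np.array(z,float);z/=np.linalg.norm(z);y=np.array(y,float);y-=y@z*z;y/=np.linalg.norm(y)
    return np.column_stack([np.cross(y,z),y,z])
def delta(R,p):
    o=monitor.get_obs();Rc=cv2.Rodrigues(o['orientation'])[0]
    rv=Ro.from_matrix(R@Rc.T).as_rotvec(degrees=True)
    sh=np.array(p)-o['ee_pos']
    print('turn',rv.round(1),'shift',sh.round(1),'rows>=',max(np.linalg.norm(sh)/41.7,np.linalg.norm(rv)/7.16).round(1),'t',o['t'])
E
python3 - <<'E'
from h import *
foot=np.array([524.5,337.5,9.]);g=np.array([569,283.8,121.5])
d=(g-foot)[:2];d/=np.linalg.norm(d);a=np.r_[np.sin(.53)*d,np.cos(.53)]
mid=(foot+g)/2; foot=mid-67*a;print(d,a,foot)
for s in (1,-1):
    delta(frame(-a,s*np.r_[-d[1],d[0],0]),foot+a*235)
E
```

```text
[ 0.63806645 -0.76998131] [ 0.32256386 -0.38925122  0.86280707] [525.13822125 336.72983189   7.44192628]
turn [ 16.6  26.  -34.9] shift [ 443.4 -359.6  -12.5] rows>= 13.7 t 1.45
turn [ 33.7 -21.4 140. ] shift [ 443.4 -359.6  -12.5] rows>= 20.3 t 1.45
```

>>> {"name": "carry_out", "arguments": {"targets": [[[0, 0, 0], [20, -15, 35], 87], [[0, 0, 0], [50, -40, 50], 87], [[0, 0, -7], [80, -65, 60], 87], [[0, 0, -14], [110, -90, 60], 87], [[0, 0, -21], [140, -114, 60], 87], [[3, 5, -28], [170, -138, 60], 87], [[6, 10, -34], [200, -162, 60], 87], [[9, 14, -35], [230, -186, 60], 87], [[12, 18, -35], [260, -210, 60], 87], [[15, 22, -35], [290, -235, 60], 87]]}}

```text
t: 2.28
ee_pos: [449.2, 368.5, 283.8]
orientation: [-1.153, -2.46, -0.295]
ft_force: [0.4, 0.4, -0.7]
width: 87.0
```

```bash
python3 - <<'E'
from h import *
foot=np.array([525.1,336.7,7.4]);a=np.array([.3226,-.3893,.8628])
delta(frame(-a,[.77,.638,0]),foot+a*240)
E
```

```text
turn [2.3 3.3 0.2] shift [ 153.3 -125.2  -69.3] rows>= 5.0 t 2.2833
```

>>> {"name": "carry_out", "arguments": {"targets": [[[1, 2, 0], [40, -32, 0], 87], [[2, 3, 0], [72, -60, 0], 87], [[2.3, 3.3, 0], [105, -88, -10], 87], [[2.3, 3.3, 0], [135, -112, -35], 87], [[2.3, 3.3, 0], [153, -125, -69], 87], [[2.3, 3.3, 0], [153, -125, -69], 87], [[2.3, 3.3, 0], [153, -125, -69], 87]]}}

```text
t: 2.87
ee_pos: [600.4, 242.9, 210.0]
orientation: [-1.134, -2.391, -0.294]
ft_force: [-1.1, 0.0, 0.2]
width: 87.1
```

```bash
python3 - <<'E'
from h import *
np.set_printoptions(precision=1,suppress=True)
m=vision.camera_model('wrist')
save('wrist','w1')
for q in ['brush_mug','brush_mug_grip','mug']:
    print(q,[(round(d['confidence'],2),w('wrist',d['point'],m)) for d in place_of(q,'wrist')[:3]])
print(monitor.get_obs()['qpos'],monitor.get_obs()['ee_pos'])
foot=np.array([525.1,336.7,7.4]);a=np.array([.3226,-.3893,.8628])
print(proj('wrist',[foot+a*s for s in (0,60,94,134,170)]))
E
```

```text
brush_mug [(0.95, array([530.9, 338.6,   8.6]))]
brush_mug_grip [(0.81, array([570.2, 284.9, 124.5]))]
mug [(0.85, array([546. , 317.3,   5. ]))]
[ 0.2  0.6  1.5  0.5  1.4 -0.7] [600.  246.2 215.4]
[[280.5 182.5]
 [280.5 191.8]
 [280.6 198.7]
 [280.6 208.8]
 [280.6 220.7]]
```

View pics/w1.png

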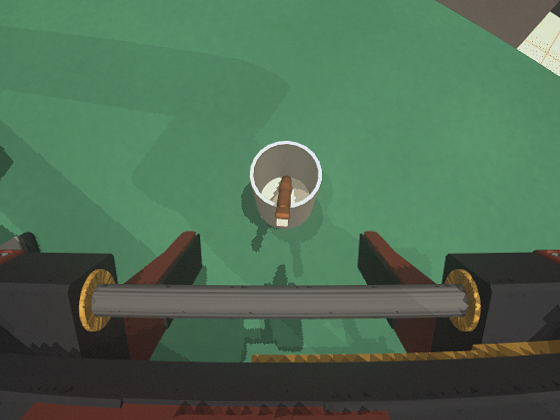

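```bash
python3 - <<'E'
import cv2
s=cv2.imread('pics/w1.png');a=cv2.resize(s[130:250,225:345],(600,600),interpolation=cv2.INTER_CUBIC);cv2.imwrite('pics/w1z.png',a)
E
```

```text
(no output)
```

View pics/w1z.png

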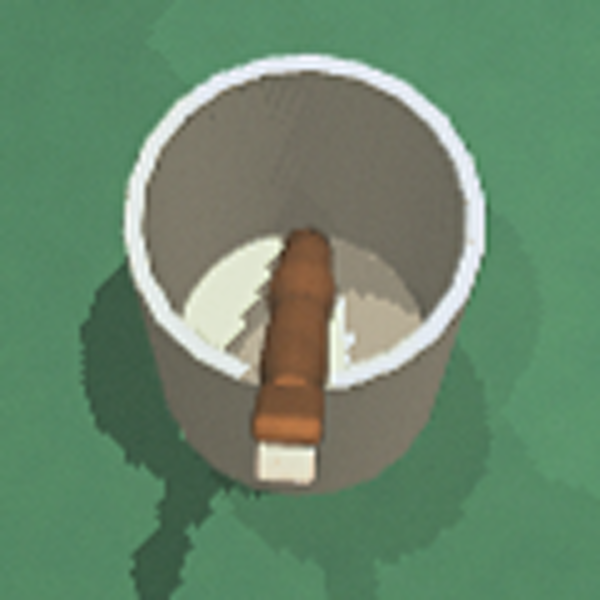

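```bash
python3 - <<'E'
from h import *
from scipy.optimize import least_squares
np.set_printoptions(precision=1,suppress=True)
print(proj('wrist',[[530.9,338.6,8.6],[570.2,284.9,124.5]]), 'mugrim',proj('wrist',[[547+36*np.cos(t),318+36*np.sin(t),95] for t in np.arange(8)*np.pi/4]))
# mug rim fit: ellipse outer of rim in picture: left 125,230 right 487,230 top 55 bottom ~390 (zoom)
ob=np.array([[306,56],[125,228],[487,225]])/5+[225,130]
def fm(p):
    t=np.linspace(0,2*np.pi,180);q=proj('wrist',np.c_[p[0]+36*np.cos(t),p[1]+36*np.sin(t),95+0*t])
    return [q[:,1].min()-ob[0,1],q[:,0].min()-ob[1,0],q[:,0].max()-ob[2,0]]
r=least_squares(fm,[547,318]);print('mug',r.x,r.fun)
mug=r.x
# brush: foot dist behind mug centre r0, azimuth phi, through mug
m=vision.camera_model('wrist')
def br(p):
    f=np.r_[p[:2],9.3];d=np.r_[np.cos(p[2]),np.sin(p[2])];a=np.r_[np.sin(.53)*d,np.cos(.53)];return f,a
def fb(p):
    f,a=br(p);q=proj('wrist',[f+a*170])
    s=np.linspace(0,170,60);Q=proj('wrist',[f+a*k for k in s])
    x=np.interp(np.array([260,300,340])/5+130,Q[:,1],Q[:,0])-(np.array([308,304,299])/5+225)
    d=np.array([np.cos(p[2]),np.sin(p[2])]);off=mug-p[:2]
    lat=off[0]*d[1]-off[1]*d[0]
    return np.r_[(q[0]-np.array([287,428])/5-[225,130]),x,lat*.3,(p[:2]-[526.7,337.8])*.2, (f+134*a-[569.4,284.1,122.5])*.3]
r=least_squares(fb,[526,337,-.88]);f,a=br(r.x);print(f,a,f+134*a,r.fun)
print(proj('top',[f,f+170*a]),proj('scene',[f+134*a,f+170*a]))
E
```

```text
[[284.9 183.8]
 [282.5 209.3]] mugrim [[314.  200.4]
 [321.3 175.2]
 [307.8 153.1]
 [282.1 145.9]
 [258.2 157.3]
 [249.5 181.6]
 [262.  205. ]
 [289.2 213.1]]
mug [544.2 322.5] [ 0.   0.3 -0.3]
[529.4 344.1   9.3] [ 0.3 -0.4  0.9] [568.5 288.7 124.9] [ 0.   0.4 -0.1 -0.3 -0.2  0.1  0.5  1.3 -0.3  1.4  0.7]
[[111.2 241.8]
 [122.8 208. ]] [[384.7 232.2]
 [379.1 225.3]]
```

```bash
cat > fit.py <<'E'
from h import *
from scipy.optimize import least_squares
np.set_printoptions(precision=1,suppress=True)
m=vision.camera_model('wrist');im=save('wrist','w2')
for q in ['brush_mug','brush_mug_grip','mug']:
    print(q,[(round(d['confidence'],2),w('wrist',d['point'],m)) for d in place_of(q,'wrist')[:3]])
mm=regions_of('brush_mug','wrist')
if mm:
    k=mm[0]['mask'];ys,xs=np.nonzero(k);print(mm[0]['confidence'],xs.min(),xs.max(),ys.min(),ys.max())
    for y in range(ys.min(),ys.max()+1,4): print(y,xs[ys==y].min(),xs[ys==y].max())
cv2.imwrite('pics/w2z.png',cv2.resize(im[130:250,225:345,::-1],(600,600),interpolation=cv2.INTER_CUBIC))
import pickle;pickle.dump(m,open('m2.pkl','wb'))
E
python3 fit.py
```

```text
brush_mug [(0.59, array([534.7, 334.4,   9.8]))]
brush_mug_grip [(0.93, array([568.8, 284.1, 123.9]))]
mug [(0.6, array([545.6, 316.2,   2.2]))]
0.77 272 289 179 233
179 282 285
183 279 288
187 278 288
191 276 289
195 276 289
199 276 288
203 275 288
207 274 287
211 274 287
215 273 287
219 272 287
223 273 286
227 273 285
231 275 284
```

View pics/w2z.png

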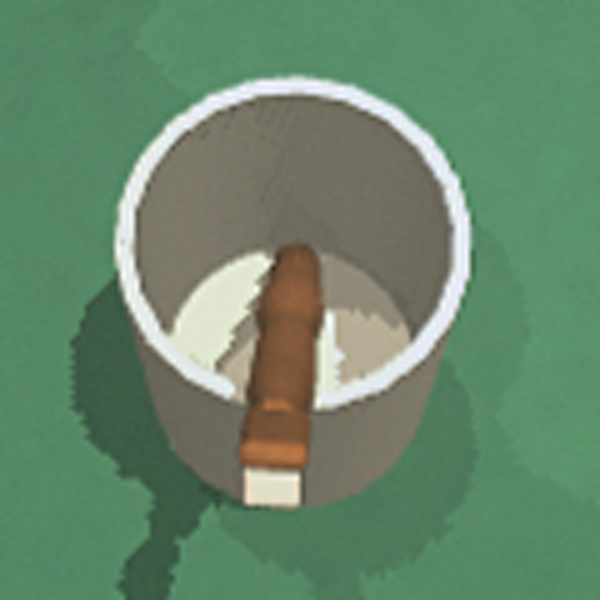

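```bash
cat > fit2.py <<'E'
from h import *
import pickle
from scipy.optimize import least_squares
np.set_printoptions(precision=2,suppress=True)
m=pickle.load(open('m2.pkl','rb'))
ob=np.array([[293,77],[115,240],[470,235]])/5+[225,130]
def fm(p):
    t=np.linspace(0,2*np.pi,180);q=proj('wrist',np.c_[p[0]+36*np.cos(t),p[1]+36*np.sin(t),95+0*t],m)
    return [q[:,1].min()-ob[0,1],q[:,0].min()-ob[1,0],q[:,0].max()-ob[2,0]]
r=least_squares(fm,[547,318]);print('mug',r.x,r.fun)
mug=r.x
def br(p):
    f=np.r_[p[:2],9.3];d=np.r_[np.cos(p[2]),np.sin(p[2])];a=np.r_[np.sin(.53)*d,np.cos(.53)];return f,a
def fb(p):
    f,a=br(p)
    s=np.linspace(0,170,60);Q=proj('wrist',[f+a*k for k in s],m)
    x=np.interp(np.array([191,199,207,215]),Q[:,1],Q[:,0])-np.array([282.7,282,280.7,280])
    return np.r_[Q[-1]-np.array([275,453])/5-[225,130],x,(p[:2]-[528,337])*.2,(f+134*a-[569.2,284.2,123.2])*.4]
r=least_squares(fb,[526,337,-.88]);f,a=br(r.x);print(f,a,f+134*a,r.fun)
d=a[:2]/np.linalg.norm(a[:2]);o=mug-f[:2];print('along',o@d,'lat',o[0]*d[1]-o[1]*d[0])
print(proj('top',[f,f+170*a]),proj('scene',[f+134*a,f+170*a]))
delta(frame(-a,[-d[1],d[0],0]),f+a*185)
delta(frame(-a,[-d[1],d[0],0]),f+a*115)
E
python3 fit2.py
```

```text
mug [545.17 317.06] [-0.04 -0.58  0.58]
[528.32 338.63   9.3 ] [ 0.3  -0.41  0.86] [568.8  284.31 124.92] [-0.29  0.05 -0.12 -0.2   0.33  0.25  0.06  0.33 -0.16  0.04  0.69]
along 27.35698206804647 lat -0.6198887488703395
[[113.82 242.42]
 [125.33 207.64]] [[382.76 231.71]
 [377.25 224.93]]
turn [ 0.4  0.1 -2.9] shift [-16.  18. -46.] rows>= 1.2 t 3.3167
turn [ 0.4  0.1 -2.9] shift [ -37.2   46.3 -106.4] rows>= 2.9 t 3.3167
```

>>> {"name": "carry_out", "arguments": {"targets": [[[0.4, 0.1, -2.9], [-8, 9, -23], 60], [[0.4, 0.1, -2.9], [-16, 18, -46], 60], [[0.4, 0.1, -2.9], [-21, 25, -61], 60], [[0.4, 0.1, -2.9], [-26, 32, -76], 60], [[0.4, 0.1, -2.9], [-31, 38, -90], 60], [[0.4, 0.1, -2.9], [-36.5, 45.5, -104.5], 60], [[0.4, 0.1, -2.9], [-36.5, 45.5, -104.5], 60], [[0.4, 0.1, -2.9], [-36.5, 45.5, -104.5], 60]]}}

```text
t: 3.98
ee_pos: [563.3, 290.7, 109.2]
orientation: [-1.188, -2.366, -0.32]
ft_force: [-0.1, 0.7, 0.5]
width: 60.3
```

```bash
python3 - <<'E'
from h import *
np.set_printoptions(precision=2,suppress=True)
save('wrist','w3');o=monitor.get_obs();print(o['ee_pos'],o['ft_force'],o['width'])
f=np.array([528.3,338.6,9.3]);a=np.array([.302,-.4055,.8628]);print('err to axis',(o['ee_pos']-f)-a*((o['ee_pos']-f)@a),(o['ee_pos']-f)@a)
E
```

```text
[564.28 290.54 109.9 ] [-0.9   0.51 -0.  ] 59.77061120762258
err to axis [ 0.6  -0.56 -0.48] 117.156024116722
```

View pics/w3.png

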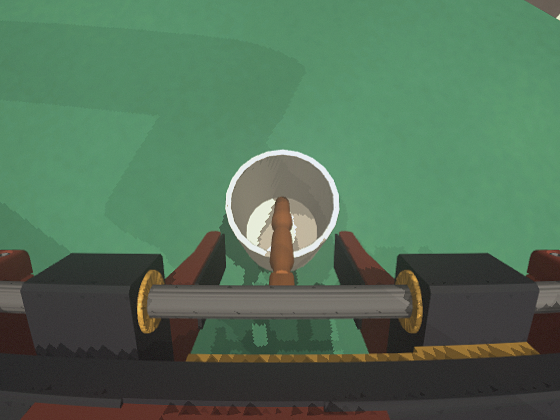

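The brush (col 282) sits between the finger tips (222 and 337) and in line with them. Closing.

>>> {"name": "carry_out", "arguments": {"targets": [[[0, 0, 0], [0, 0, 0], 5], [[0, 0, 0], [0, 0, 0], 5], [[0, 0, 0], [0, 0, 0], 5], [[0, 0, 0], [0, 0, 0], 5], [[0, 0, 0], [0, 0, 0], 5], [[0, 0, 0], [0, 0, 0], 5], [[0, 0, 0], [0, 0, 0], 5], [[0, 0, 0], [0, 0, 0], 5]]}}

```text
t: 4.7
ee_pos: [564.0, 290.3, 109.2]
orientation: [-1.189, -2.366, -0.322]
ft_force: [0.1, -0.3, 0.3]
width: 11.3
```

>>> {"name": "carry_out", "arguments": {"targets": [[[0, 0, 0], [3, -4, 8.6], 5], [[0, 0, 0], [6, -8, 17], 5], [[0, 0, 0], [10.5, -14, 30], 5], [[0, 0, 0], [15, -20, 43], 5], [[0, 0, 0], [21, -28, 60], 5], [[0, 0, 0], [28, -37, 80], 5], [[0, 0, 0], [35, -47, 100], 5], [[0, 0, 0], [42, -56, 120], 5], [[0, 0, 0], [42, -56, 120], 5]]}}

```text
t: 5.45
ee_pos: [609.7, 232.9, 234.3]
orientation: [-1.192, -2.372, -0.329]
ft_force: [0.3, -0.1, 0.1]
width: 11.3
```

```bash
python3 - <<'E'
from h import *
im=save('wrist','w4');a=save('scene','s4');b=save('top','t4');o=monitor.get_obs();print(o['ee_pos'],o['ft_force'],o['width'])
z=lambda i,x,y,r=60:cv2.resize(i[y-r:y+r,x-r:x+r,::-1],(380,380),interpolation=cv2.INTER_CUBIC)
cv2.imwrite('pics/z4.png',np.hstack([z(a,385,230),z(b,130,210)]))
E
```

```text
[605.68087992 234.11765545 228.89498688] [-0.28010141 -0.28557087 -1.22774039] 11.186548962656119
```

View pics/w4.png

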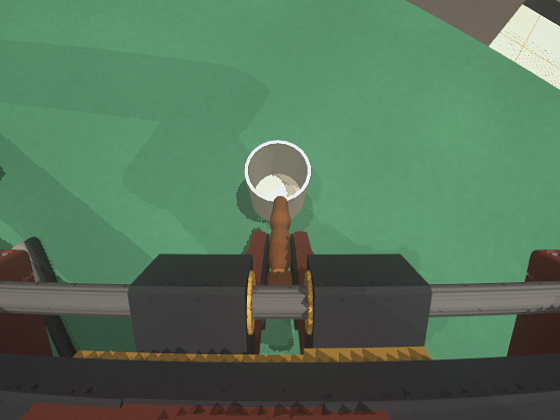

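View pics/z4.png

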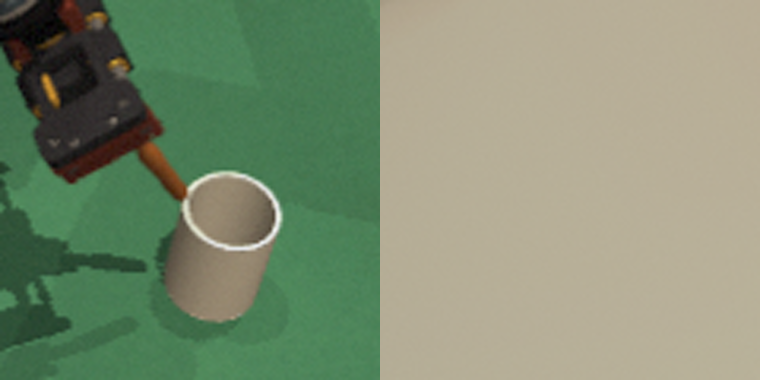

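```bash
python3 - <<'E'
from h import *
np.set_printoptions(precision=1,suppress=True)
o=monitor.get_obs();R=cv2.Rodrigues(o['orientation'])[0]
print(proj('wrist',[o['ee_pos']+R[:,2]*k for k in (0,50,117)]),R,o['qpos'])
delta(frame([0,0,-1],[1,0,0]),[540.5,18.5,255])
delta(frame([0,0,-1],[-1,0,0]),[540.5,18.5,255])
E
```

```text
[[280.6 250.2]
 [280.4 223.6]
 [280.2 202. ]] [[-0.5  0.8 -0.3]
 [ 0.7  0.6  0.4]
 [ 0.5 -0.  -0.9]] [ 0.1  0.6  1.5  0.5  1.4 -0.7]
turn [-29.4  -9.8 -35.7] shift [ -65.2 -215.6   26.1] rows>= 6.6 t 5.6
turn [ 12.7 -37.8 139.1] shift [ -65.2 -215.6   26.1] rows>= 20.2 t 5.6
```

>>> {"name": "carry_out", "arguments": {"targets": [[[0, 0, 0], [-5, -15, 20], 5], [[-4, -1.3, -5], [-12, -40, 26], 5], [[-8, -2.7, -10], [-20, -65, 26], 5], [[-12, -4, -15], [-28, -92, 26], 5], [[-16, -5.3, -19.5], [-36, -119, 26], 5], [[-20, -6.7, -24], [-44, -146, 26], 5], [[-24, -8, -29], [-52, -172, 26], 5], [[-28, -9.3, -34], [-60, -196, 26], 5], [[-29.4, -9.8, -35.7], [-65, -215.6, 26], 5], [[-29.4, -9.8, -35.7], [-65, -215.6, 26], 5]]}}

```text
t: 6.43
ee_pos: [538.3, 17.7, 253.9]
orientation: [-2.221, -2.221, 0.007]
ft_force: [-0.3, -0.1, -1.5]
width: 11.2
```

```bash
cat > look.py <<'E'
from h import *
import sys
np.set_printoptions(precision=1,suppress=True)
n=sys.argv[1]
monitor.get_obs();m=vision.camera_model('wrist');im=save('wrist','w'+n)
for q in sys.argv[2:]:
    print(q,[(round(d['confidence'],2),w('wrist',d['point'],m)) for d in place_of(q,'wrist')[:3]])
a=save('scene','s'+n);o=monitor.get_obs();print(o['ee_pos'],o['ft_force'],o['width'],o['t'])
E
python3 look.py 5 holder mouth_l brush_mug brush_mug_grip
```

```text
holder [(0.95, array([545.7,  -6. ,   0.4]))]
mouth_l [(0.93, array([542.8,  16.6,  87.6])), (0.81, array([539.2, -38.3,  92.9]))]
brush_mug [(0.82, array([543.3,  17.2, 135.8]))]
brush_mug_grip [(0.56, array([540. ,  21.3, 273.6]))]
[541.2  19.4 254.7] [-0.4  0.3  0.2] 11.325121696527807 6.7333
```

View pics/w5.png

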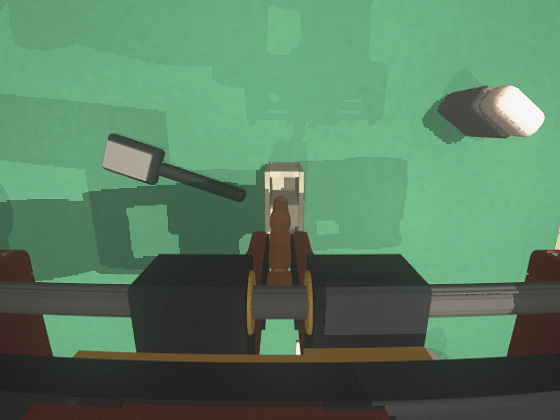

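View pics/s5.png

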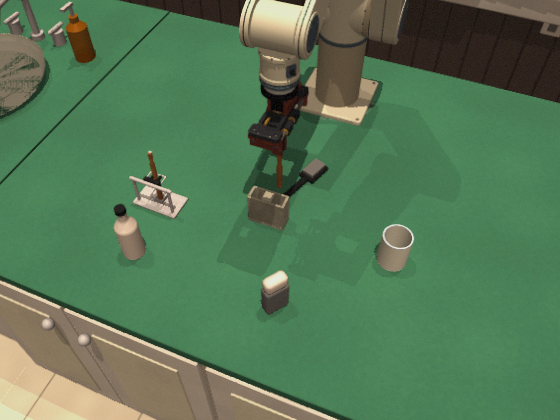

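```bash
python3 - <<'E'
from h import *
np.set_printoptions(precision=1,suppress=True)
c=np.array([541,-9,0.])
P=[c+[sx*21,48,z] for z in (0,90) for sx in (-1,1)]+[c+[sx*15,y,90] for y in (42,12) for sx in (-1,1)]
print(proj('wrist',P))
o=monitor.get_obs();print(proj('wrist',[o['ee_pos']-[0,0,117]]),o['ee_pos'])
im=cv2.imread('pics/w5.png')[140:280,220:345];cv2.imwrite('pics/z5.png',cv2.resize(im,None,fx=5,fy=4.2,interpolation=cv2.INTER_CUBIC))
E
```

```text
[[264.  163.5]
 [295.8 163.6]
 [259.7 172.8]
 [300.  172.9]
 [265.5 178.5]
 [294.1 178.6]
 [265.7 206.3]
 [293.8 206.4]]
[[280.  201.5]] [541.2  19.4 254.7]
```

View pics/z5.png

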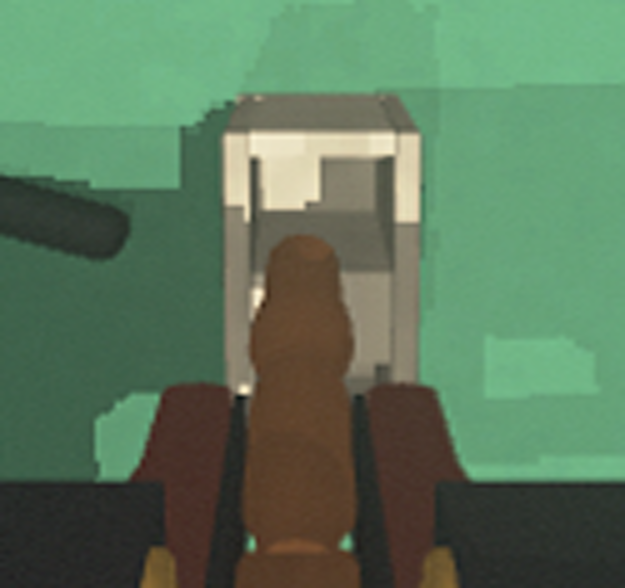

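>>> {"name": "carry_out", "arguments": {"targets": [[[0, 0, 0], [3, 0, -15], 5], [[0, 0, 0], [3, 0, -30], 5], [[0, 0, 0], [3, 0, -36], 5], [[0, 0, 0], [3, 0, -36], 5], [[0, 0, 0], [3, 0, -36], 5]]}}

```text
t: 7.15
ee_pos: [544.0, 19.0, 219.0]
orientation: [-2.219, -2.222, 0.002]
ft_force: [-0.2, -0.1, -0.8]
width: 11.2
```

```bash
python3 look.py 6 holder mouth_l; python3 - <<'E'
import cv2
im=cv2.imread('pics/w6.png')[140:280,220:345];a=cv2.resize(im,None,fx=5,fy=4.2,interpolation=cv2.INTER_CUBIC);cv2.imwrite('pics/z6.png',a)
im=cv2.imread('pics/s6.png')[100:240,220:345];a=cv2.resize(im,None,fx=4.2,fy=4.2,interpolation=cv2.INTER_CUBIC);cv2.imwrite('pics/z6s.png',a)
E
```

```text
holder [(0.73, array([543.3,  -3.9,   2. ]))]
mouth_l [(0.88, array([545.7,  18.3,  90. ]))]
[544.5  18.8 220. ] [ 0.1 -0.3  0.1] 11.125111963286505 7.35
```

View pics/z6.png

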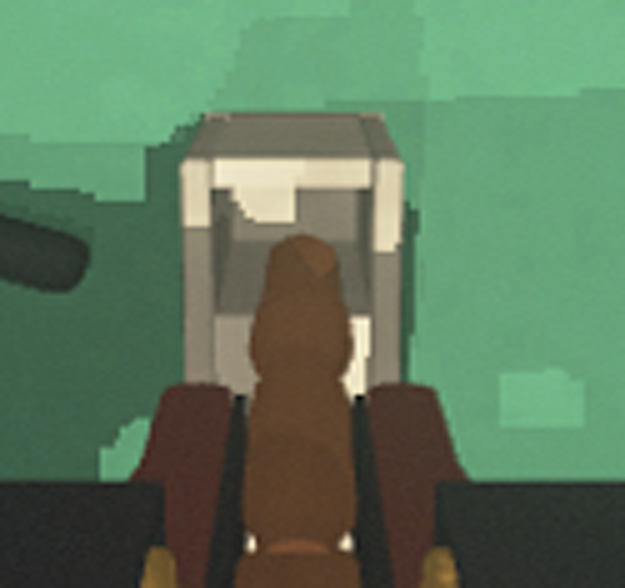

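View pics/z6s.png

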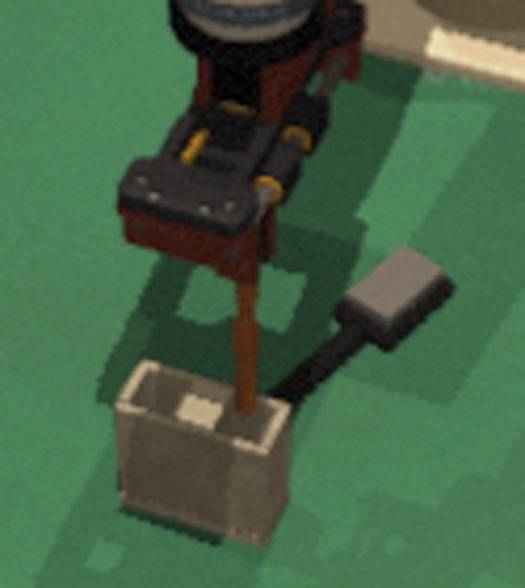

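```bash
python3 - <<'E'
from h import *
np.set_printoptions(precision=1,suppress=True)
c=np.array([543,-8,0.])
print(proj('wrist',[c+[sx*21,48,90] for sx in (-1,1)]+[c+[sx*15,y,90] for y in (42,12) for sx in (-1,1)]+[[544.5,18.8,103],[544.5,25.3,103]]))
E
```

```text
[[255.7 176.1]
 [300.6 176.2]
 [262.2 182.5]
 [294.1 182.5]
 [262.5 213.3]
 [293.7 213.3]
 [279.7 201.4]
 [279.7 194.4]]
```

>>> {"name": "carry_out", "arguments": {"targets": [[[0, 0, 0], [-1, 0, -12], 5], [[0, 0, 0], [-1, 0, -24], 5], [[0, 0, 0], [-1, 0, -36], 5], [[0, 0, 0], [-1, 0, -48], 5], [[0, 0, 0], [-1, 0, -60], 5], [[0, 0, 0], [-1, 0, -72], 5], [[0, 0, 0], [-1, 0, -80], 5], [[0, 0, 0], [-1, 0, -85], 5], [[0, 0, 0], [-1, 0, -87], 5], [[0, 0, 0], [-1, 0, -87], 5]]}}

```text
t: 8.18
ee_pos: [542.9, 18.7, 132.0]
orientation: [-2.22, -2.222, 0.002]
ft_force: [-0.4, -0.3, -0.4]
width: 11.1
```

```bash
python3 look.py 7; python3 - <<'E'
import cv2,numpy as np
a=cv2.imread('pics/w7.png')[140:280,220:345];a=cv2.resize(a,None,fx=3.2,fy=4.2)
b=cv2.imread('pics/s7.png')[120:260,220:320];b=cv2.resize(b,None,fx=3.9,fy=4.2)
cv2.imwrite('pics/z7.png',np.hstack([a,b]))
E
```

```text
[543.4  18.7 132.6] [-0.4 -0.   0.1] 11.688624584437733 8.2833
```

View pics/z7.png

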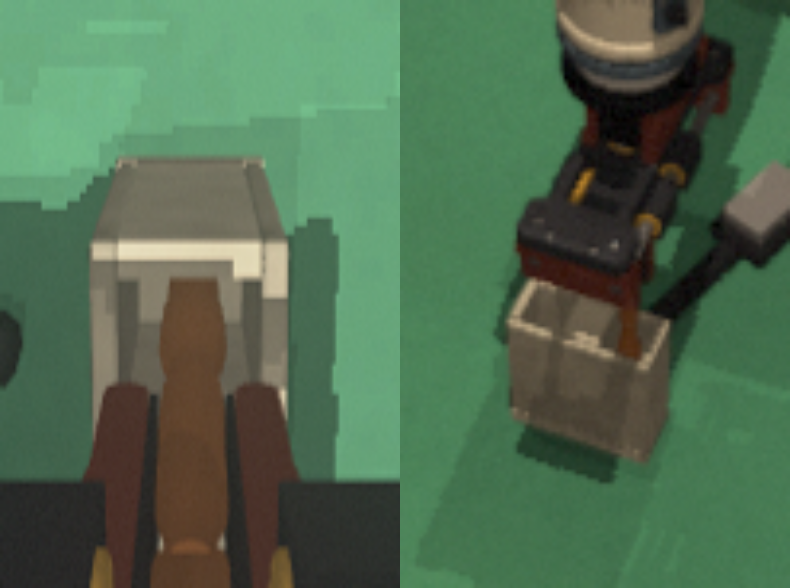

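>>> {"name": "carry_out", "arguments": {"targets": [[[0, 0, 0], [0, 0, -2], 5], [[0, 0, 0], [0, 0, -3.5], 5], [[0, 0, 0], [0, 0, -5], 5], [[0, 0, 0], [0, 0, -6], 5], [[0, 0, 0], [0, 0, -6], 5], [[0, 0, 0], [0, 0, -6], 5]]}}

```text
t: 8.78
ee_pos: [542.9, 18.7, 126.1]
orientation: [-2.22, -2.222, 0.002]
ft_force: [-1.1, -0.5, -0.3]
width: 11.2
```

>>> {"name": "carry_out", "arguments": {"targets": [[[0, 0, 0], [0, 0, -1], 5], [[0, 0, 0], [0, 0, -2], 5], [[0, 0, 0], [0, 0, -2], 5], [[0, 0, 0], [0, 0, -2], 5]]}}

```text
t: 9.12
ee_pos: [543.6, 18.7, 124.8]
orientation: [2.22, 2.222, 0.0]
ft_force: [-0.3, 0.5, 4.4]
width: 11.4
```

Contact at the expected height: 4.4 N, which puts the foot on the floor. Releasing.

>>> {"name": "carry_out", "arguments": {"targets": [[[0, 0, 0], [0, 0, 0.5], 40], [[0, 0, 0], [0, 0, 0.5], 40], [[0, 0, 0], [0, 0, 0.5], 40], [[0, 0, 0], [0, 0, 0.5], 40], [[0, 0, 0], [0, 0, 0.5], 40], [[0, 0, 0], [0, 0, 0.5], 40]]}}

```text
t: 9.62
ee_pos: [542.9, 18.7, 124.6]
orientation: [-2.22, -2.222, 0.002]
ft_force: [-0.8, 0.5, -0.3]
width: 40.0
```

```bash
python3 look.py 8; python3 - <<'E'
import cv2,numpy as np
a=cv2.imread('pics/w8.png')[140:360,180:380];a=cv2.resize(a,None,fx=2,fy=2.6)
b=cv2.imread('pics/s8.png')[120:260,220:320];b=cv2.resize(b,(390,572))
cv2.imwrite('pics/z8.png',np.hstack([a,b]))
E
```

```text
[542.9  18.7 124.6] [-0.3  0.   0.1] 40.30359627206985 9.7167
```

View pics/z8.png

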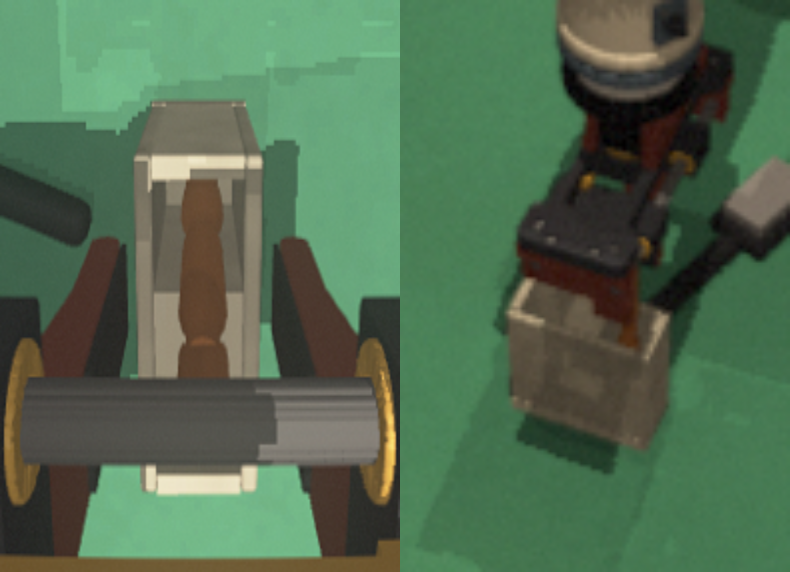

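>>> {"name": "carry_out", "arguments": {"targets": [[[0, 0, 0], [0, 0, 20], 40], [[0, 0, 0], [0, 0, 50], 40], [[0, 0, 0], [0, 0, 85], 60], [[0, 0, 0], [0, 0, 120], 80], [[0, 0, 0], [0, 0, 150], 80], [[0, 0, 0], [3, -20, 165], 80], [[0, 0, -6], [8, -50, 170], 80], [[0, 0, -13], [14, -85, 170], 80], [[0, 0, -20], [20, -120, 170], 80], [[0, 0, -27], [26, -155, 170], 80]]}}

```text
t: 10.55
ee_pos: [569.1, -137.7, 295.1]
orientation: [2.682, 1.635, -0.0]
ft_force: [1.2, 0.9, -0.6]
width: 79.8
```

```bash
python3 - <<'E'
from h import *
print(monitor.get_obs()['qpos'].round(2),vision.camera_model('scene')['tvec']); im=save('scene','s9')
z=im[90:230,200:320,::-1];cv2.imwrite('pics/z9.png',cv2.resize(z,None,fx=4,fy=4))
delta(frame([0,0,-1],[0,-1,0]),[591,-297,290])
E
```

```text
[-0.26  0.29  1.65 -0.    1.2   0.22] [ 196.87979559 -347.73454656 1697.62217875]
turn [  0.2  -0.1 -62.2] shift [  20.9 -153.9   -5. ] rows>= 8.7 t 10.6
```

View pics/z9.png

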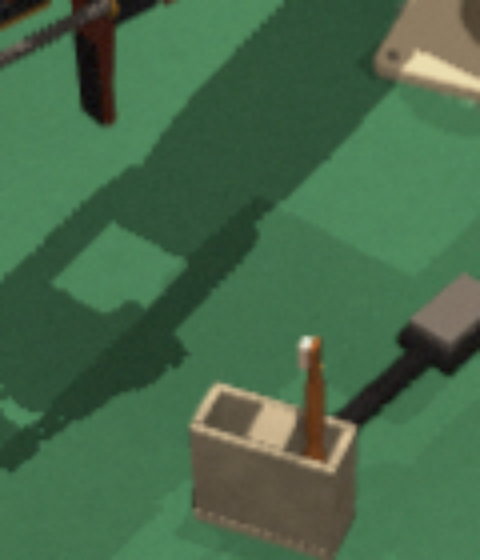

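The first brush stands in the +y compartment, with its head at about (278,178) in the scene picture, and it is nearly upright. Next is the clip brush.

>>> {"name": "carry_out", "arguments": {"targets": [[[0, 0, -7], [3, -20, 0], 80], [[0, 0, -14], [6, -40, 0], 80], [[0, 0, -21], [8, -60, 0], 80], [[0, 0, -28], [11, -80, 0], 80], [[0, 0, -35], [14, -100, 0], 80], [[0, 0, -42], [17, -120, 0], 80], [[0, 0, -49], [19, -135, 0], 80], [[0, 0, -56], [21, -150, 0], 80], [[0.2, -0.1, -62.2], [21, -154, -5], 80], [[0.2, -0.1, -62.2], [21, -154, -5], 80]]}}

```text
t: 11.43
ee_pos: [589.5, -291.1, 288.5]
orientation: [-3.138, -0.016, -0.002]
ft_force: [0.8, -0.5, 0.5]
width: 80.0
```

>>> {"name": "carry_out", "arguments": {"targets": [[[0, 0, 0], [0, 0, 0], 80], [[0, 0, 0], [0, 0, 0], 80]]}}

```text
t: 11.6
ee_pos: [589.9, -289.7, 289.6]
orientation: [-3.138, -0.029, -0.003]
ft_force: [0.0, -0.3, 0.3]
width: 79.9
```

```bash
python3 look.py 10 brush_clip brush_clip_grip clip rack; python3 - <<'E'
from h import *
np.set_printoptions(precision=1,suppress=True)
print(proj('wrist',[[592,-297,9],[592,-297,90],[592,-297,143],[592,-297,179]]))
E
```

```text
brush_clip [(0.67, array([ 588.7, -295.9,    9.4])), (0.4, array([ 591.1, -297.8,   -2.5]))]
brush_clip_grip [(0.88, array([ 595.6, -295.5,  140.2]))]
clip [(0.58, array([ 589.5, -300. ,   88.6]))]
rack [(0.91, array([ 592.8, -294.5,   -2.1])), (0.39, array([ 759.2, -276.2,    1.3]))]
[ 590.1 -289.9  289.9] [ 0.9  0.6 -0.4] 80.03806831632433 11.9
[[284.5 174.7]
 [285.4 184.5]
 [286.3 193.5]
 [287.  201.5]]
```

View pics/w10.png

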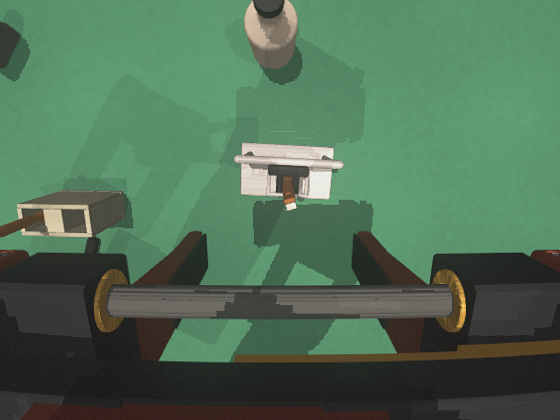

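```bash
python3 - <<'E'
import cv2
s=cv2.imread('pics/w10.png');cv2.imwrite('pics/z10.png',cv2.resize(s[130:220,230:350],None,fx=6,fy=6,interpolation=cv2.INTER_CUBIC))
E
```

```text
(no output)
```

View pics/z10.png

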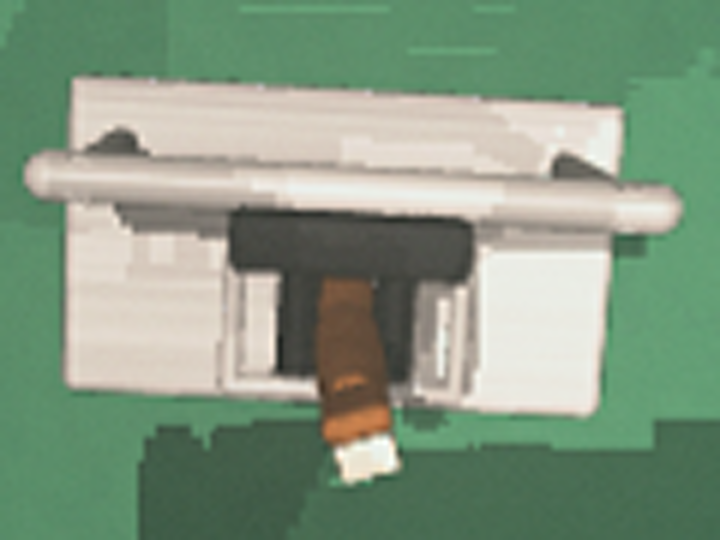

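```bash
python3 - <<'E'
from h import *
delta(frame([0,0,-1],[.208,-.978,0]),[593,-299,200])
E
```

```text
turn [-0.2  0.2 11.1] shift [  2.9  -9.1 -89.9] rows>= 2.2 t 11.9
```

>>> {"name": "carry_out", "arguments": {"targets": [[[0, 0, 6], [1.5, -5, -30], 70], [[-0.2, 0.2, 11], [3, -9, -60], 60], [[-0.2, 0.2, 11], [3, -9, -80], 60], [[-0.2, 0.2, 11], [3, -9, -90], 60], [[-0.2, 0.2, 11], [3, -9, -90], 60], [[-0.2, 0.2, 11], [3, -9, -90], 60]]}}

```text
t: 12.4
ee_pos: [593.2, -299.3, 200.0]
orientation: [3.124, 0.324, -0.002]
ft_force: [-0.2, -0.6, 1.0]
width: 60.2
```

```bash
python3 look.py 11 brush_clip_grip brush_clip; python3 - <<'E'
from h import *
np.set_printoptions(precision=1,suppress=True)
print(proj('wrist',[[593,-299,9],[593,-299,90],[593,-299,143],[593,-299,179]]))
s=cv2.imread('pics/w11.png');cv2.imwrite('pics/z11.png',cv2.resize(s[140:280,200:360],None,fx=4.5,fy=4.2,interpolation=cv2.INTER_CUBIC))
E
```

```text
brush_clip_grip [(0.6, array([ 594.8, -294.3,  143.3]))]
brush_clip [(0.76, array([ 587.1, -295.4,   11.5]))]
[ 593.9 -299.7  201.5] [0.6 0.4 0.3] 60.195663735608896 12.6
[[277.9 187.3]
 [277.6 203.7]
 [277.4 220.5]
 [277.1 237. ]]
```

View pics/z11.png

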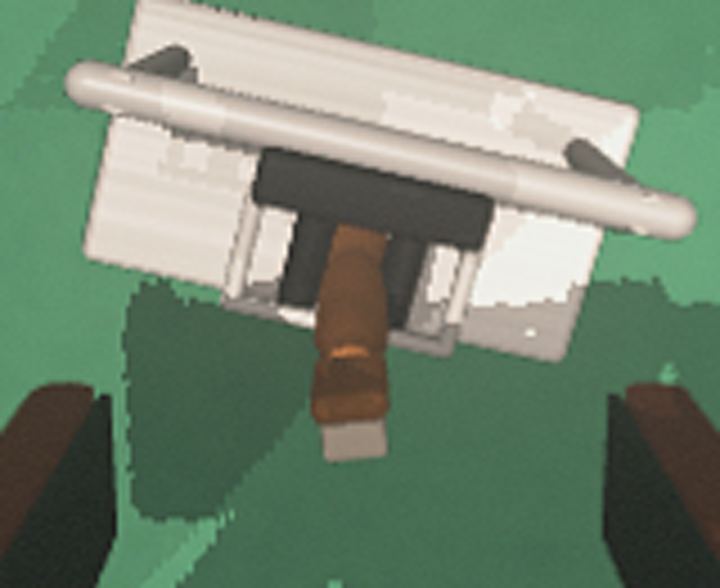

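Well aligned: the head tip is seen at (277.8,237) against a predicted (277.1,237). Descending and gripping.

>>> {"name": "carry_out", "arguments": {"targets": [[[0, 0, 0], [-0.5, 0.5, -20], 60], [[0, 0, 0], [-0.5, 0.5, -40], 60], [[0, 0, 0], [-0.5, 0.5, -60], 60], [[0, 0, 0], [-0.5, 0.5, -74], 60], [[0, 0, 0], [-0.5, 0.5, -83], 60], [[0, 0, 0], [-0.5, 0.5, -83], 60], [[0, 0, 0], [-0.5, 0.5, -83], 60]]}}

```text
t: 13.18
ee_pos: [592.8, -298.9, 117.0]
orientation: [3.124, 0.324, -0.001]
ft_force: [-0.1, -0.1, 0.5]
width: 59.8
```

>>> {"name": "carry_out", "arguments": {"targets": [[[0, 0, 0], [0, 0, 0], 3], [[0, 0, 0], [0, 0, 0], 3], [[0, 0, 0], [0, 0, 0], 3], [[0, 0, 0], [0, 0, 0], 3], [[0, 0, 0], [0, 0, 0], 3], [[0, 0, 0], [0, 0, 0], 3], [[0, 0, 0], [0, 0, 0], 3], [[0, 0, 0], [0, 0, 0], 3], [[0, 0, 0], [0, 0, 0], 3]]}}

```text
t: 13.93
ee_pos: [592.5, -298.7, 116.7]
orientation: [3.124, 0.324, -0.002]
ft_force: [-0.2, 1.4, 0.8]
width: 11.8
```

>>> {"name": "carry_out", "arguments": {"targets": [[[0, 0, 0], [0, 0, 2], 3], [[0, 0, 0], [0, 0, 4], 3], [[0, 0, 0], [0, 0, 6], 3], [[0, 0, 0], [0, 0, 8], 3], [[0, 0, 0], [0, 0, 10], 3]]}}

```text
t: 14.35
ee_pos: [592.0, -298.4, 126.0]
orientation: [-3.125, -0.324, 0.004]
ft_force: [1.0, 0.1, -9.0]
width: 11.9
```

>>> {"name": "carry_out", "arguments": {"targets": [[[0, 0, 0], [0, 0, 2], 3], [[0, 0, 0], [0, 0, 4], 3], [[0, 0, 0], [0, 0, 6], 3], [[0, 0, 0], [0, 0, 8], 3], [[0, 0, 0], [0, 0, 10], 3]]}}

```text
t: 14.77
ee_pos: [592.3, -298.7, 136.8]
orientation: [3.124, 0.324, -0.002]
ft_force: [-1.1, 1.2, -5.6]
width: 11.4
```

```bash
python3 look.py 12; python3 - <<'E'
from h import *
a=cv2.imread('pics/w12.png')[140:360,180:380];a=cv2.resize(a,None,fx=2,fy=2.6)
b=cv2.imread('pics/s12.png')[120:240,110:220];b=cv2.resize(b,(390,572))
cv2.imwrite('pics/z12.png',np.hstack([a,b]))
E
```

```text
[ 592.8 -299.   137.7] [-2.2  1.6  1.3] 11.731173851492679 14.8667
```

View pics/z12.png

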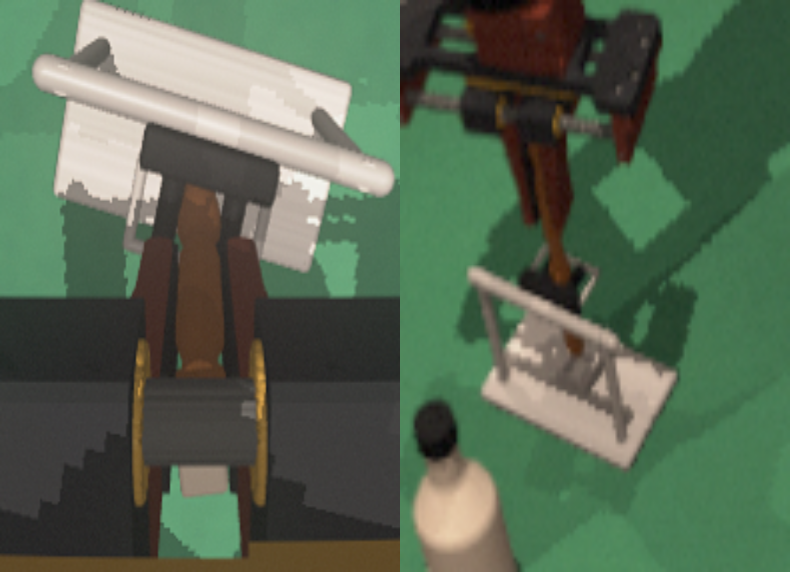

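>>> {"name": "carry_out", "arguments": {"targets": [[[0, 0, 0], [0, 0, 8], 3], [[0, 0, 0], [0, 0, 18], 3], [[0, 0, 0], [0, 0, 28], 3], [[0, 0, 0], [0, 0, 40], 3], [[0, 0, 0], [0, 0, 52], 3], [[0, 0, 0], [0, 0, 64], 3], [[0, 0, 0], [0, 0, 78], 3], [[0, 0, 0], [0, 0, 94], 3], [[0, 0, 0], [0, 0, 112], 3], [[0, 0, 0], [0, 0, 124], 3]]}}

```text
t: 15.7
ee_pos: [593.6, -299.5, 264.5]
orientation: [3.122, 0.324, 0.004]
ft_force: [0.8, -0.9, -0.5]
width: 11.8
```

```bash
python3 look.py 13 brush_clip; python3 - <<'E'
from h import *
np.set_printoptions(precision=1,suppress=True)
o=monitor.get_obs();R=cv2.Rodrigues(o['orientation'])[0];print(proj('wrist',[o['ee_pos']+R[:,2]*k for k in (0,50,109)]))
a=cv2.imread('pics/w13.png')[140:360,180:380];a=cv2.resize(a,None,fx=2,fy=2.6)
b=cv2.imread('pics/s13.png')[80:220,110:220];b=cv2.resize(b,(390,572))
cv2.imwrite('pics/z13.png',np.hstack([a,b]))
delta(frame([0,0,-1],[1,0,0]),[542,-36,o['ee_pos'][2]])
print(o['qpos'])
E
```

```text
brush_clip [(0.78, array([ 591.2, -298.8,  154.9]))]
[ 593.3 -299.3  262.7] [-0.   1.1 -0.4] 11.695649811651979 15.85
[[278.5 249.3]
 [278.7 222.8]
 [278.8 203.4]]
turn [ 0.   0.2 78.1] shift [-51.3 263.3   0. ] rows>= 10.9 t 15.85
[-0.5  0.4  1.5 -0.   1.2  0.9]
```

View pics/z13.png

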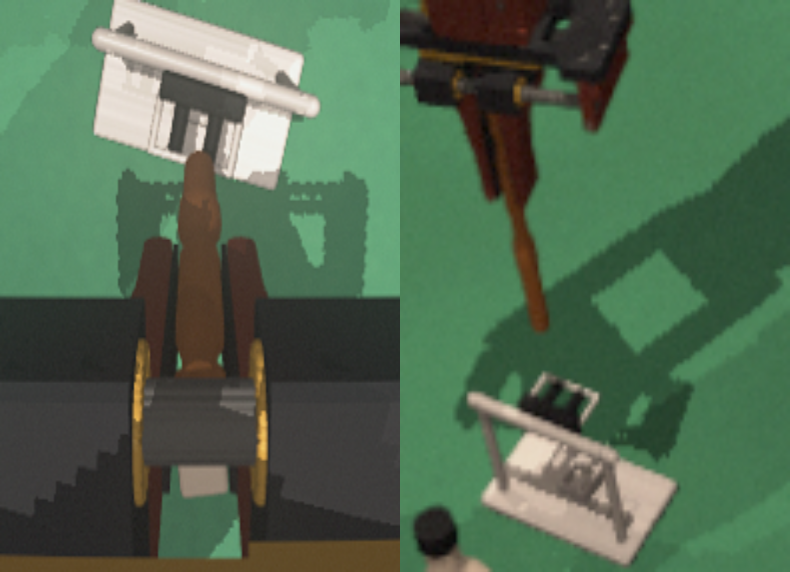

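>>> {"name": "carry_out", "arguments": {"targets": [[[0, 0, 7], [-5, 20, 0], 3], [[0, 0, 14], [-9, 45, 0], 3], [[0, 0, 21], [-14, 70, 0], 3], [[0, 0, 28], [-18, 95, 0], 3], [[0, 0, 35], [-23, 120, 0], 3], [[0, 0, 42], [-28, 145, 0], 3], [[0, 0, 49], [-32, 170, 0], 3], [[0, 0, 56], [-37, 195, 0], 3], [[0, 0, 63], [-42, 215, 0], 3], [[0, 0, 70], [-46, 235, 0], 3]]}}

```text
t: 16.68
ee_pos: [545.4, -62.5, 259.6]
orientation: [-2.367, -2.065, 0.003]
ft_force: [0.4, -0.4, -0.2]
width: 11.5
```

```bash
python3 - <<'E'
from h import *
delta(frame([0,0,-1],[1,0,0]),[543.3,-37,240])
E
```

```text
turn [ 0.1 -0.1  7.8] shift [ -2.1  25.5 -19.6] rows>= 1.1 t 16.6833
```

>>> {"name": "carry_out", "arguments": {"targets": [[[0, 0, 4], [-1, 10, 0], 3], [[0, 0, 7.8], [-2, 20, 0], 3], [[0, 0, 7.8], [-2, 25.5, -10], 3], [[0, 0, 7.8], [-2, 25.5, -20], 3], [[0, 0, 7.8], [-2, 25.5, -20], 3], [[0, 0, 7.8], [-2, 25.5, -20], 3]]}}

```text
t: 17.18
ee_pos: [543.7, -38.7, 239.1]
orientation: [-2.229, -2.212, 0.004]
ft_force: [0.4, -0.6, 0.3]
width: 11.8
```

```bash
python3 look.py 14 mouth_r holder brush_mug; python3 - <<'E'
from h import *
np.set_printoptions(precision=1,suppress=True)
o=monitor.get_obs();print(proj('wrist',[o['ee_pos']-[0,0,109],o['ee_pos']-[0,-6.5,109]]))
c=np.array([543.3,-9.5,0])
print(proj('wrist',[c+[sx*21,48,90] for sx in (-1,1)]+[c+[sx*15,y,90] for y in (-12,-42) for sx in (-1,1)]))
a=cv2.imread('pics/w14.png')[120:280,200:360];a=cv2.resize(a,(400,572))
b=cv2.imread('pics/s14.png')[80:240,210:320];b=cv2.resize(b,(390,572))
cv2.imwrite('pics/z14.png',np.hstack([a,b]))
E
```

```text
mouth_r [(0.66, array([539.8, -39.8,  91.9])), (0.64, array([539.3,  17.9,  90.8]))]
holder [(0.68, array([543.2,  -7. ,   2.1]))]
brush_mug [(0.71, array([544.6,  19.2,  10.5]))]
[544.8 -38.7 240.9] [-0.5 -0.9 -0.6] 11.539047589890451 17.4333
[[279.7 203.3]
 [279.6 196.1]]
[[255.8 115.2]
 [299.4 114.9]
 [263.1 177. ]
 [293.  176.8]
 [263.7 206. ]
 [292.9 205.8]]
```

View pics/z14.png

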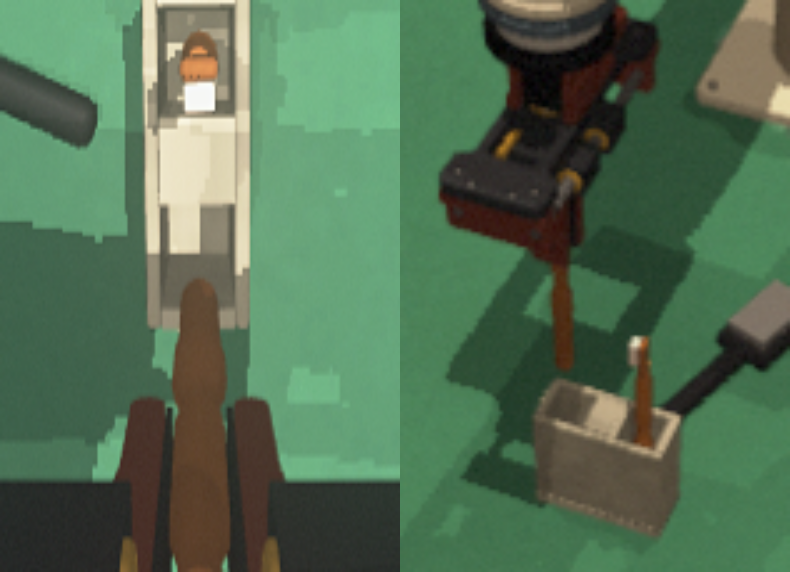

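>>> {"name": "carry_out", "arguments": {"targets": [[[0, 0, 0], [-0.6, 2, -14], 3], [[0, 0, 0], [-0.6, 2, -28], 3], [[0, 0, 0], [-0.6, 2, -36], 3], [[0, 0, 0], [-0.6, 2, -46], 3], [[0, 0, 0], [-0.6, 2, -58], 3], [[0, 0, 0], [-0.6, 2, -70], 3], [[0, 0, 0], [-0.6, 2, -82], 3], [[0, 0, 0], [-0.6, 2, -94], 3], [[0, 0, 0], [-0.6, 2, -104], 3], [[0, 0, 0], [-0.6, 2, -112], 3]]}}

```text
t: 18.27
ee_pos: [543.7, -36.3, 127.6]
orientation: [2.228, 2.214, -0.001]
ft_force: [-0.1, -0.7, 0.1]
width: 11.6
```

>>> {"name": "carry_out", "arguments": {"targets": [[[0, 0, 0], [0, 0, -2], 3], [[0, 0, 0], [0, 0, -4], 3], [[0, 0, 0], [0, 0, -6], 3], [[0, 0, 0], [0, 0, -7.5], 3], [[0, 0, 0], [0, 0, -7.5], 3]]}}

```text
t: 18.68
ee_pos: [544.1, -36.3, 121.3]
orientation: [2.227, 2.214, -0.0]
ft_force: [-0.5, 0.4, -0.5]
width: 11.9
```

>>> {"name": "carry_out", "arguments": {"targets": [[[0, 0, 0], [0, 0, -1], 3], [[0, 0, 0], [0, 0, -2], 3], [[0, 0, 0], [0, 0, -3], 3], [[0, 0, 0], [0, 0, -3], 3]]}}

```text
t: 19.02
ee_pos: [543.8, -36.3, 118.1]
orientation: [2.228, 2.214, -0.001]
ft_force: [0.6, -0.4, -0.5]
width: 11.3
```

>>> {"name": "carry_out", "arguments": {"targets": [[[0, 0, 0], [0, 0, -1], 3], [[0, 0, 0], [0, 0, -1.5], 3], [[0, 0, 0], [0, 0, -1.5], 3]]}}

```text
t: 19.27
ee_pos: [543.8, -36.3, 116.6]
orientation: [2.227, 2.214, -0.001]
ft_force: [0.0, -0.0, -0.8]
width: 11.9
```

>>> {"name": "carry_out", "arguments": {"targets": [[[0, 0, 0], [0, 0, -1], 3], [[0, 0, 0], [0, 0, -2], 3], [[0, 0, 0], [0, 0, -2], 3]]}}

```text
t: 19.52
ee_pos: [544.5, -36.3, 115.6]
orientation: [2.227, 2.213, 0.0]
ft_force: [-1.0, -0.8, 8.6]
width: 11.2
```

Contact again (8.6 N). I'll check the picture, then release.

>>> {"name": "carry_out", "arguments": {"targets": [[[0, 0, 0], [0, 0, 1], 3], [[0, 0, 0], [0, 0, 1], 35], [[0, 0, 0], [0, 0, 1], 35], [[0, 0, 0], [0, 0, 1], 35], [[0, 0, 0], [0, 0, 1], 35], [[0, 0, 0], [0, 0, 1], 35], [[0, 0, 0], [0, 0, 1], 35]]}}

```text
t: 20.1
ee_pos: [543.8, -36.3, 115.6]
orientation: [2.227, 2.214, -0.001]
ft_force: [0.7, -0.1, -0.2]
width: 34.9
```

```bash
python3 look.py 15; python3 - <<'E'
from h import *
a=cv2.imread('pics/w15.png')[100:360,170:390];a=cv2.resize(a,(400,572))
b=cv2.imread('pics/s15.png')[100:240,210:320];b=cv2.resize(b,(390,572))
cv2.imwrite('pics/z15.png',np.hstack([a,b]))
E
```

```text
[543.9 -36.3 115.6] [-0.2 -0.5 -0.1] 34.94962706200365 20.2
```

View pics/z15.png

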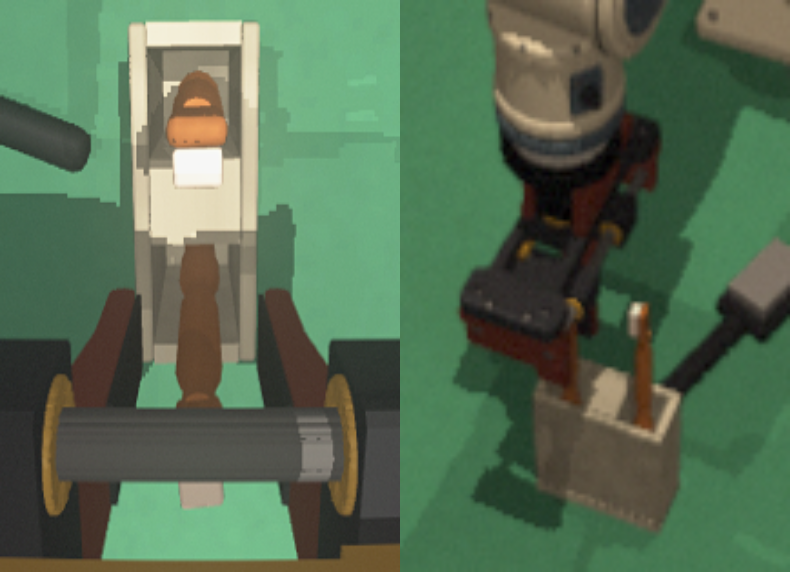

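Both brushes are in the compartments and the fingers are clear, so I'm rising straight up.

>>> {"name": "carry_out", "arguments": {"targets": [[[0, 0, 0], [0, 0, 15], 35], [[0, 0, 0], [0, 0, 40], 35], [[0, 0, 0], [0, 0, 75], 35], [[0, 0, 0], [0, 0, 110], 35], [[0, 0, 0], [0, 0, 145], 35], [[0, 0, 0], [0, -20, 175], 35], [[0, 0, 0], [0, -50, 185], 35], [[0, 0, 0], [0, -80, 185], 35], [[0, 0, 0], [0, -80, 185], 35], [[0, 0, 0], [0, -80, 185], 35]]}}

```text
t: 21.03
ee_pos: [543.7, -117.3, 300.7]
orientation: [2.23, 2.211, -0.001]
ft_force: [0.0, -0.5, 0.6]
width: 35.0
```

```bash
python3 look.py 16 brush_clip brush_mug holder; python3 - <<'E'
from h import *
np.set_printoptions(precision=1,suppress=True)
for c in ('scene',):
    for q in ['brush_clip','brush_mug','holder','mug','lotion','deodorant','hairbrush']:
        print(c,q,[(round(d['confidence'],2),w(c,d['point'])) for d in place_of(q,c)[:3]])
a=cv2.imread('pics/w16.png')[100:240,200:360];a=cv2.resize(a,(400,350))
b=cv2.imread('pics/s16.png')[100:240,210:320];b=cv2.resize(b,(390,496))
cv2.imwrite('pics/z16.png',np.hstack([np.vstack([a,np.zeros((146,400,3),np.uint8)]),b]))
E
```

```text
brush_clip [(0.72, array([538.4, -33.9,   8.7]))]
brush_mug [(0.76, array([546.8,  21.6,   5.9]))]
holder [(0.98, array([544.4,  -4.5,   2.7]))]
[ 543.7 -115.3  300.2] [-0.1  0.2  0.3] 35.48146211699802 21.2833
scene brush_clip []
scene brush_mug [(0.52, array([771.5,  97.8,  -2.3]))]
scene holder [(0.81, array([537.8,  -4.5,   0.9]))]
scene mug [(0.9, array([543.9, 317.9,  -0.4]))]
scene lotion [(0.6, array([ 762.2, -278.4,   -3.9]))]
scene deodorant [(0.56, array([769.9,  98.1,   3.3]))]
scene hairbrush [(0.76, array([392.3,  25.1,  -0.1])), (0.56, array([540.3,  -8.3,  -5.4]))]
```

View pics/z16.png

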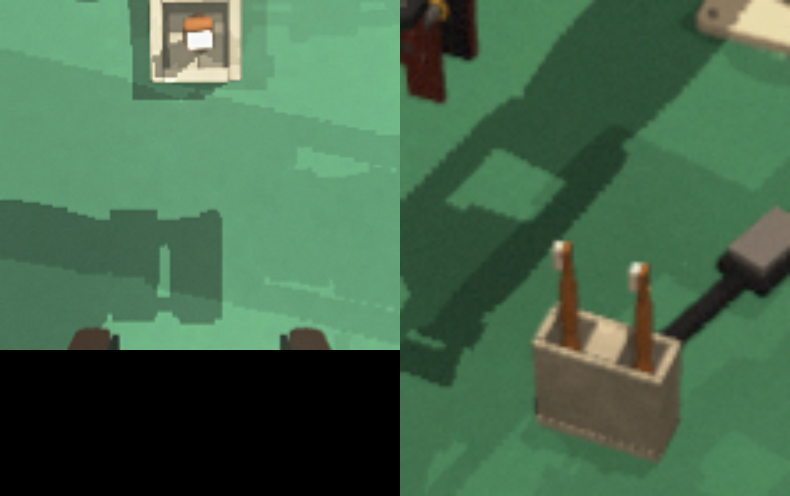

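View pics/s16.png

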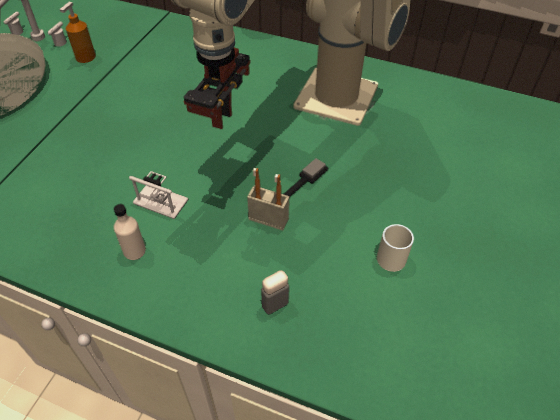

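Both brushes stand upright, heads at about (257,172) and (278,178) in the scene picture. The holder and everything else are where they started, and the arm is clear.

```bash
python3 -c "
from workcell import order
print(order.close_job())"
```

```text
the job is handed in; nothing more can be done
None
```

Both toothbrushes now stand foot down in the stone holder, and I handed the job in at about 21 s of the 72 s allowed. No verdict is reported.

- **Mug brush:** I gripped it along its leaning axis, drew it out, and set it in the +y compartment. Contact with the floor was felt at 4 N.
- **Clip brush:** I pulled it straight up out of the clip and set it in the -y compartment. Contact with the floor was felt at 9 N.
- **Last checks:** The wrist camera put both feet 6–9 mm up, inside their compartments. The pictures show both brushes upright, and the mug, holder, lotion, deodorant and hairbrush in place to within the measuring error.
- **What failed or disagreed:** In the last scene picture the network did not find the clip brush at all and mistook the deodorant for the mug brush. The scene and wrist cameras differed by about 5 mm on the holder's x, and I went by the wrist picture. The fingers measured about 11–12 mm on the brushes, not the expected 12.4 mm; I took that as grip on the taper and sensor noise. Neither brush slipped.

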